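Weigh two seed cakes and bring the heavier one to the piercing jig

ROBOT

A 6-joint arm with a two-finger parallel gripper is mounted at the origin on the work surface. World frame = base frame: x ahead of the robot, y to its left, z up, the work surface at z = 0. Lengths are in mm, angles in rad, forces in N, time in s.
With the tool pointing down it reaches from about 350 to 975 mm from the base axis. Payload 17.4 kg.
Tool frame: the origin (TCP) lies midway between the tips of the shut fingers; the grasp point (between the pads) lies 19 mm behind it; z points along the fingers, x is the direction in which the jaws open and shut, and the axes are right-handed (so a half turn about z gives the same grasp; the last joint's range is limited). The gripper opens to 85 mm and grips with 20 to 120 N. Pads are 22 mm wide; open, the fingers measure 114 mm over their backs; the gripper's body (76 mm by 85 mm) begins 54 mm behind the grasp point. The pads swing forward as they close: fully open they stand 13 mm farther back than shut.
Start: joints at [-1.142, 0.116, 1.442, -0, 1.584, -0.038], TCP at [303.763, -602.794, 231.303] pointing down, gripper open.
Joint ranges: [-2.83, 2.83], [-0.83, 2.19], [0.07, 2.5], [-1.14, 4.28], [0.01, 3], [-2.97, 2.97]. Speed limits (rad/s): [1.89, 1.89, 2.22, 3.14, 3.14, 3.14].

INTERFACE

Orientations are given as a rotation vector (axis times angle).
In Python, from cell import r, solver, read_camera, job gives the robot as it stands. Calls block until the motion is done:
- r.reach(position, orientation): joint-space move of the TCP to a pose.
- r.move_l(position, velocity=150, rot=None, until_force=None): straight line of the TCP; rot=None keeps the orientation; velocity is the mean speed in mm/s. With until_force (N) it stops when the force on the tool has changed by that much, and returns True; else False.
- r.move_j(angles): joint-space move.
- r.let_go() and r.close(newtons=None): open the fingers fully, or close them until they stop; newtons is the grip in N (None keeps the last).
- r.wait(seconds).
- solver.ik(position, orientation): joint angles nearest the present ones, or None.
- r.state(): the state.
- read_camera(name): name is "scene" or "top" or "wrist"; returns a dict with "pixels" (420x560x3 uint8, red, green, blue), "fx", "fy", "cx", "cy" (pixels), "origin" and "orientation" of the camera in the world; the wrist camera has in their place "T_tool_cam" (4x4, takes a point from camera to tool coordinates, whose origin is the TCP and whose axes are the tool frame's). Camera axes: x right, y down, z forward; pixel columns grow to the right and rows downward; lengths in mm; the calibration is good to about 2 mm. A picture is of the moment at which its call begins: read the wrist's pose just before it. There is no depth.
A pose or a line that the arm cannot do raises r.Unreachable and nothing moves.
- job.sign_off(): hands the job in, once; it reports no verdict.
The state is a dict: "clock": time; "joints": joint angles; "dq": joint speeds; "joint_torque": joint torques, N m; "tcp_pos": TCP position; "eef_rot": TCP orientation; "force": force on the tool from outside, world axes, zero at the start; "ft_torque": the same for the moment, N m; "finger_gap": finger opening in mm.
Only numpy, scipy, OpenCV 4.12 (cv2) and the standard library are available. Lean on these libraries where they do the work, as an engineer would, in place of code of your own. Each camera call takes 0.05 s, during which the arm holds its last target.

TASK

Set the two seed cakes from the white tray gently on opposite pans of the balance, let go and see which pan stays down. Then take the heavier cake to the wooden piercing jig, set it down in the channel and slide it along until it presses on the rubber end stop, with a steady push of about 10 N for about a second and never more than 20 N, and leave it standing there, against the stop. The lighter cake stays on its pan, and everything else stays where it is.

Things in the scene. Friction and masses are not known exactly. Their poses are not given: they have to be found in the camera images.
- cake_a: First pressed bird-seed cake, a hard upright cylinder 50 mm in diameter and 60 mm tall, 60 to 160 g, speckled tan-brown with a dark dot on top; the two look alike and one is at least 40 g heavier. Origin: centre of its underside, z up. Both stand in the tray at the start.
- cake_b: Second pressed bird-seed cake, a hard upright cylinder 50 mm in diameter and 60 mm tall, 60 to 160 g, speckled tan-brown with a dark dot on top; the two look alike and one is at least 40 g heavier. Origin: centre of its underside, z up. Both stand in the tray at the start.
- tray: White plastic tray that holds the cakes, fixed to the bench, 170 mm (x) by 230 mm (y), walls 26 mm high and 4 mm thick, floor 4 mm above the bench. Origin: centre of its underside. The cakes stand 100 mm apart along the tray's y, 15 mm from its middle towards -x.
- balance: Equal-arm table balance, fixed to the bench: grey base 100 mm (x) by 250 mm (y), 22 mm high, with a see-saw beam along its y axis and a steel pan over either end (95 mm from the middle). The pans stay level and move up and down against each other. Origin: centre of the base's underside, z up.
- pan_left_top (a point): Centre of the left pan's inner floor (the pan at the balance's +y), 95 mm above the bench when level. The floor is 78 mm across inside a rim 4 mm high. It moves with the pan.
- pan_right_top (a point): The same point of the right pan (at the balance's -y).
- pan_left (a joint): Height of the left pan from level, m, -0.018 (down on its stop) to +0.018; it reads 0 when the loads are equal. The right pan always moves the opposite way. Light springs level the balance: the heavier pan sinks 1 mm for each 10 g of difference (a cake alone, 6 to 16 mm) and settles in about half a second. Below the stop the pan is rigid.
- pan_right (a joint): Height of the right pan from level, m, the opposite of pan_left.
- jig: Piercing jig, fixed to the bench: plywood base 180 mm (x) by 90 mm (y) by 10 mm with two wooden rails that leave a straight channel 54 mm wide along x; the rails stand 14 mm above the channel floor. Origin: centre of its underside, x inward along the channel. The end stop, a steel block 26 mm high with a black rubber face, stands across the channel towards +x; the channel is free up to it.
- jig_mouth (a point): Middle of the channel floor at its open end, nearest the robot; x inward, z up. The end stop's face lies 95 to 135 mm in from here, set anew each time and not measured: find it by feel (or by eye). Its rubber gives about 1 mm per 4 N, 6 mm at most, and resists fast pushing with some 4 N more per 10 mm/s; it creeps back when the push ends.
- pots: Bystander: stack of clear plastic pots, 72 mm across, 100 mm tall; origin: centre of its underside.
- screw_bench: Bystander: steel screw, 60 mm long, lying on the bench; origin under its middle.
- screw_tray: Bystander: steel screw, 60 mm long, 11 mm thick at the head, lying across the tray on the +x side of the cakes; origin under its middle.
- awl: Bystander: awl with a plastic handle, 150 mm long and 26 mm thick, lying on the bench; origin under its middle.
- phone: Bystander: phone, 150 by 72 by 9 mm, lying on the bench; origin under its middle.

How it is judged (in metres and radians):
On the way, in this order (a step that is already met when the one before it is completed fails the run):
1. both cakes stand released on opposite pans (centres within 20 mm of the pans' centres) and the balance has tipped by at least 3 mm (((horizontal distance between cake_b and pan_left_top below 0.02 m and z of cake_b in the frame of pan_left_top between -0.004 and 0.004 m and angle between each of cake_b, cake_a's own z axis and vertical below 0.1 rad and horizontal distance between cake_a and pan_right_top below 0.02 m and z of cake_a in the frame of pan_right_top between -0.004 and 0.004 m) or (horizontal distance between cake_b and pan_right_top below 0.02 m and z of cake_b in the frame of pan_right_top between -0.004 and 0.004 m and angle between each of cake_b, cake_a's own z axis and vertical below 0.1 rad and horizontal distance between cake_a and pan_left_top below 0.02 m and z of cake_a in the frame of pan_left_top between -0.004 and 0.004 m)) and value of joint any of pan_left, pan_right below -0.003 m and contact force between each of cake_a, cake_b, pan_left, pan_right and the arm below 0.1 N and contact force between each of cake_a, cake_b, pan_left, pan_right and the fingers below 0.1 N), for 0.5 s.
2. the heavier cake, standing in the jig's channel, is pressed on the rubber end stop with 5 to 15 N for 0.3 s, the lighter one standing on its pan (pulled down by less than 9.8 mm) (((y of cake_a in the frame of jig_mouth between -0.005 and 0.005 m and z of cake_a in the frame of jig_mouth below 0.004 m and angle between cake_a's own z axis and vertical below 0.1 rad and contact force between cake_a and buffer_c0 between 5 and 15 N and ((horizontal distance between cake_b and pan_left_top below 0.02 m and z of cake_b in the frame of pan_left_top between -0.004 and 0.004 m and angle between cake_b's own z axis and vertical below 0.1 rad and value of joint pan_left above -0.0098 m) or (horizontal distance between cake_b and pan_right_top below 0.02 m and z of cake_b in the frame of pan_right_top between -0.004 and 0.004 m and angle between cake_b's own z axis and vertical below 0.1 rad and value of joint pan_right above -0.0098 m))) or (y of cake_b in the frame of jig_mouth between -0.005 and 0.005 m and z of cake_b in the frame of jig_mouth below 0.004 m and angle between cake_b's own z axis and vertical below 0.1 rad and contact force between cake_b and buffer_c0 between 5 and 15 N and ((horizontal distance between cake_a and pan_left_top below 0.02 m and z of cake_a in the frame of pan_left_top between -0.004 and 0.004 m and angle between cake_a's own z axis and vertical below 0.1 rad and value of joint pan_left above -0.0098 m) or (horizontal distance between cake_a and pan_right_top below 0.02 m and z of cake_a in the frame of pan_right_top between -0.004 and 0.004 m and angle between cake_a's own z axis and vertical below 0.1 rad and value of joint pan_right above -0.0098 m))))), for 0.3 s.
At the end, for the whole second after the job is handed in: The heavier cake stands upright on the channel floor of the jig, within about 3 mm of the rubber end stop, and the lighter cake stands on a pan of the balance (centre within 20 mm of the pan's centre, the pan pulled down by less than 9.8 mm, as only the lighter cake does), both at rest (((y of cake_a in the frame of jig_mouth between -0.005 and 0.005 m and z of cake_a in the frame of jig_mouth below 0.004 m and angle between cake_a's own z axis and vertical below 0.1 rad and horizontal distance between cake_a and buffer_c0 below 0.0345 m and ((horizontal distance between cake_b and pan_left_top below 0.02 m and z of cake_b in the frame of pan_left_top between -0.004 and 0.004 m and angle between cake_b's own z axis and vertical below 0.1 rad and value of joint pan_left above -0.0098 m) or (horizontal distance between cake_b and pan_right_top below 0.02 m and z of cake_b in the frame of pan_right_top between -0.004 and 0.004 m and angle between cake_b's own z axis and vertical below 0.1 rad and value of joint pan_right above -0.0098 m))) or (y of cake_b in the frame of jig_mouth between -0.005 and 0.005 m and z of cake_b in the frame of jig_mouth below 0.004 m and angle between cake_b's own z axis and vertical below 0.1 rad and horizontal distance between cake_b and buffer_c0 below 0.0345 m and ((horizontal distance between cake_a and pan_left_top below 0.02 m and z of cake_a in the frame of pan_left_top between -0.004 and 0.004 m and angle between cake_a's own z axis and vertical below 0.1 rad and value of joint pan_left above -0.0098 m) or (horizontal distance between cake_a and pan_right_top below 0.02 m and z of cake_a in the frame of pan_right_top between -0.004 and 0.004 m and angle between cake_a's own z axis and vertical below 0.1 rad and value of joint pan_right above -0.0098 m)))) and linear speed of each of cake_a, cake_b below 0.01 m/s); the robot touches nothing.
It fails at once if a cake presses or strikes a balance pan with more than 15 N (pushed down or dropped) (contact force between any of cake_a, cake_b and pan_left above 15 N or contact force between any of cake_a, cake_b and pan_right above 15 N).
It fails at once if a cake presses the rubber end stop with more than 20 N (contact force between any of cake_a, cake_b and buffer_c0 above 20 N).
It fails at once if the robot itself pushes on the balance with more than 15 N (contact force between any of balance, pan_left, pan_right and the arm above 15 N or contact force between any of balance, pan_left, pan_right and the fingers above 15 N).
It fails at once if a bystander (pots, screws, awl or phone) is moved by more than 30 mm (distance of any of pots, screw_bench, screw_tray, awl, phone from where it was at the start of the episode above 0.03 m).
It also fails if it takes over 72 s, if anything falls off the work surface, if the arm or the gripper's body presses on something with over 40 N, if the wrist force passes 120 N, or if a joint passes its speed limit or range.

## Working session

There is one attempt and no reset: what is moved stays moved. The work goes in short steps, each a Python script; the robot and the scene stay as the last script left them, time stands still between calls to the robot, and variables do not carry over. Pictures are saved under pics/ and viewed, and the job is handed in when it is done.

```bash
ls; mkdir -p pics; python3 - <<'E'
from cell import r, solver, read_camera, job
import cv2
for n in ["scene","top","wrist"]:
    c=read_camera(n); cv2.imwrite(f"pics/{n}0.png",c["pixels"][:,:,::-1])
    print(n,{k:v for k,v in c.items() if k!="pixels"})
print(r.state())
E
```

```text
pics
scene {'fx': 544.5476807934335, 'fy': 544.5476807934335, 'cx': 269.0463984844394, 'cy': 217.8518311711287, 'origin': array([1037.40526811,  587.33892179,  996.21428149]), 'orientation': array([-0.92416867, -2.58343188,  0.92848346])}
top {'fx': 483.192190676123, 'fy': 483.192190676123, 'cx': 272.344293139649, 'cy': 214.6366659963262, 'origin': array([ 416.90901703,    4.29369192, 1356.20179359]), 'orientation': array([-2.16168528,  2.22370056, -0.10533989])}
wrist {'fx': 369.60600309526967, 'fy': 369.60600309526967, 'cx': 278.56351133255333, 'cy': 208.90279151581115, 'T_tool_cam': array([[ 9.99999586e-01, -2.24839056e-04, -8.81239402e-04,
         3.63799133e-01],
       [ 4.78751339e-04,  9.53979207e-01,  2.99872380e-01,
        -7.71008542e+01],
       [ 7.73261043e-04, -2.99872678e-01,  9.53978920e-01,
        -1.43240080e+02],
       [ 0.00000000e+00,  0.00000000e+00,  0.00000000e+00,
         1.00000000e+00]])}
{'clock': 0.15, 'joints': array([-1.14179918e+00,  1.16393899e-01,  1.44210429e+00,  1.15171637e-05,
        1.58396488e+00, -3.78173407e-02]), 'dq': array([-0.00105661, -0.00247686, -0.00142347,  0.00061333,  0.0005916 ,
        0.00058903]), 'joint_torque': array([ 2.42309383e-03, -7.32507133e+01, -6.32848191e+01,  6.87589863e-05,
        5.00825830e-03, -6.34189473e-05]), 'tcp_pos': array([ 303.70989451, -602.66844194,  230.72422132]), 'eef_rot': array([-2.67458982e+00,  1.64714016e+00,  1.12599750e-03]), 'force': array([-0.08789797, -0.06463275, -0.23438147]), 'ft_torque': array([-0.00096069,  0.00081934, -0.00194601]), 'finger_gap': 85.324739074878}
```

View pics/top0.png

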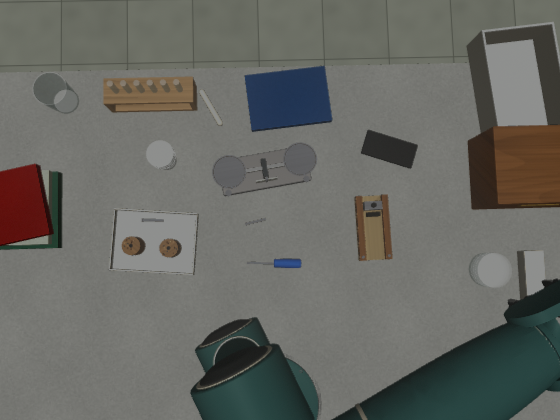

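View pics/scene0.png

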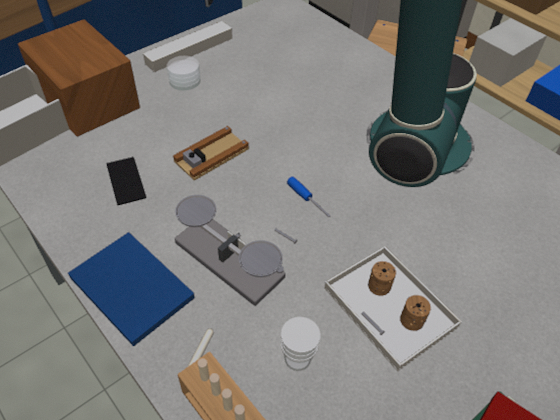

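The top view shows the two cakes at about (132,246) and (170,248), the pans at (229,171) and (300,159), and the jig around (374,228) with its stop near (373,208). I'll zoom in to get precise pixels.

```bash
python3 - <<'E'
import cv2,numpy as np
im=cv2.imread("pics/top0.png")
def crop(u0,v0,u1,v1,s): 
    c=cv2.resize(im[v0:v1,u0:u1],None,fx=s,fy=s,interpolation=cv2.INTER_CUBIC); 
    for u in range(u0,u1,10):
        cv2.line(c,((u-u0)*s,0),((u-u0)*s,6 if u%50 else 14),(0,0,255),1)
    for v in range(v0,v1,10):
        cv2.line(c,(0,(v-v0)*s),(6 if v%50 else 14,(v-v0)*s),(0,0,255),1)
    return c
a=crop(100,200,210,280,5);b=crop(200,130,330,200,5);j=crop(340,180,410,270,6)
cv2.imwrite("pics/ca.png",a);cv2.imwrite("pics/cb.png",b);cv2.imwrite("pics/cj.png",j)
E
```

```text
(no output)
```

View pics/ca.png

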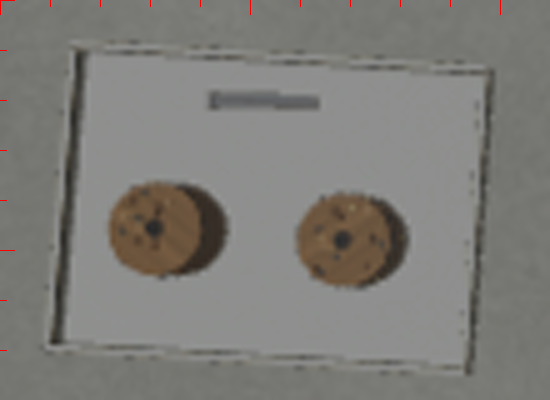

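View pics/cb.png

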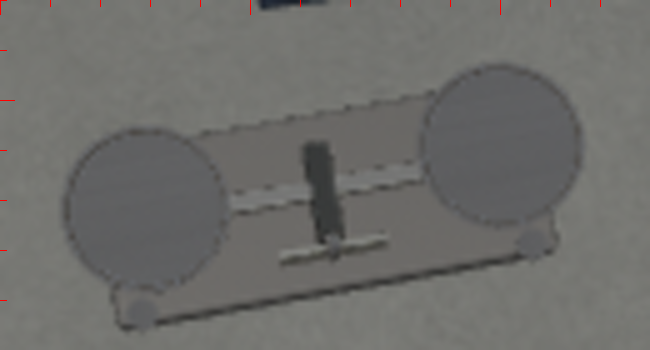

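View pics/cj.png

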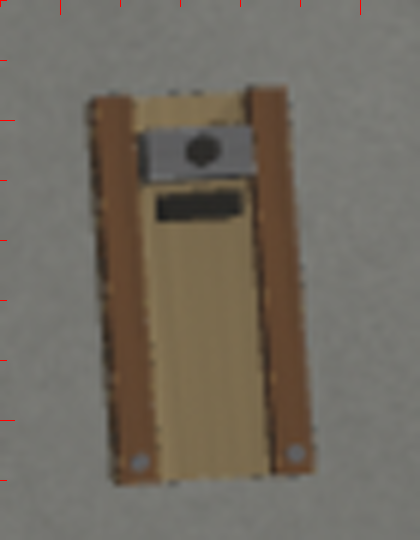

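```bash
cat > h.py <<'E'
from cell import r, solver, read_camera, job
import numpy as np, cv2
from scipy.spatial.transform import Rotation as R
def w2p(c,p):
    Rm=R.from_rotvec(c["orientation"]).as_matrix(); q=Rm.T@(np.array(p,float)-c["origin"])
    return np.array([c["fx"]*q[0]/q[2]+c["cx"],c["fy"]*q[1]/q[2]+c["cy"]])
def p2w(c,u,v,z):
    d=R.from_rotvec(c["orientation"]).as_matrix()@np.array([(u-c["cx"])/c["fx"],(v-c["cy"])/c["fy"],1])
    return c["origin"]+d*(z-c["origin"][2])/d[2]
def wristcam():
    s=r.state(); c=read_camera("wrist"); T=c["T_tool_cam"]; Rt=R.from_rotvec(s["eef_rot"]).as_matrix()
    c["origin"]=s["tcp_pos"]+Rt@T[:3,3]; c["orientation"]=R.from_matrix(Rt@T[:3,:3]).as_rotvec(); return c
def down(ang): # tool z down, tool x at angle ang in world
    x=np.array([np.cos(ang),np.sin(ang),0]);z=np.array([0,0,-1.]);y=np.cross(z,x)
    return R.from_matrix(np.c_[x,y,z]).as_rotvec()
E
python3 - <<'E'
from h import *
c=read_camera("top")
P=lambda n,u,v,z: print(n,p2w(c,u-.4,v-.4,z).round(1))
P("c1",130.8,245.6,64);P("c2",168.4,248,64)
P("panL",229,171.6,99);P("panR",300.2,159,99)
P("mouth",375.8,259.7,24);P("jend",371.5,195.4,24)
P("rub",373.3,216.7,26)
for u,v in [(78,48),(490,68),(468,372),(50,347)]: P("tray",100+u/5,200+v/5,26 if 0 else 26)
P("screw",152.5,220,9)
print(w2p(c,[0,0,0]))
E
```

```text
c1 [443.  355.1  64. ]
c2 [433.8 255.8  64. ]
panL [628.7  88.2  99. ]
panR [657.4 -99.8  99. ]
mouth [ 385.7 -305.4   24. ]
jend [ 564.3 -301.4   24. ]
rub [ 504.6 -303.3   26. ]
tray [543.7 406.2  26. ]
tray [526.5 180.9  26. ]
tray [360.5 195.7  26. ]
tray [380.8 422.1  26. ]
screw [513.5 309.6   9. ]
[268.58767983 404.05486688]
```

```bash
python3 - <<'E'
from h import *
print(r.state()["clock"])
r.reach([438,305,250],down(np.pi/2-0.092))
c=wristcam(); cv2.imwrite("pics/w1.png",c["pixels"][:,:,::-1])
for p in [(443,355.1,64),(433.8,255.8,64)]: print(w2p(c,p))
print(r.state()["clock"])
E
```

```text
0.2
[334.07353848 180.29289238]
[224.67567674 180.42799523]
3.4583
```

View pics/w1.png

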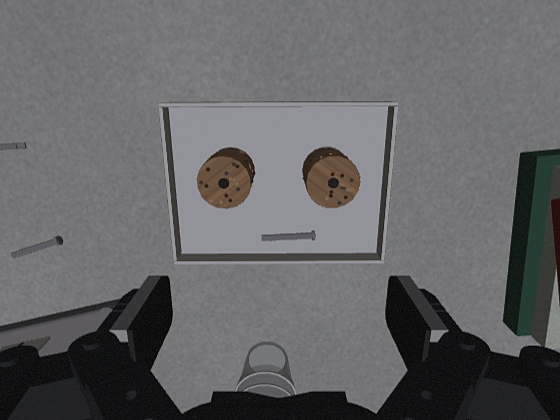

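Wrist view: the dark dots are at (333,183) and (223.5,183), within about 2.5 mm of the top-camera prediction. I'll check the pans and jig against the scene camera, then pick up the first cake.

```bash
python3 - <<'E'
from h import *
A=down(np.pi/2-0.092)
c=read_camera("scene"); im=c["pixels"][:,:,::-1].copy()
im=cv2.resize(im[120:320,150:350],None,fx=3,fy=3,interpolation=cv2.INTER_CUBIC)
def mark(p,col):
    q=(w2p(c,p)+.4-[150,120])*3; cv2.circle(im,tuple(int(round(x)) for x in q),1,col,-1)
yaw=.151
for P in [(628.7,88.2),(657.4,-99.8)]:
    for t in np.arange(0,6.28,.3): mark((P[0]+42*np.cos(t),P[1]+42*np.sin(t),99),(0,0,255))
jx=np.array([np.cos(.022),np.sin(.022)]);jy=np.array([-jx[1],jx[0]]);M=np.array([385.7,-305.4])
for a,b in [(0,45),(0,-45),(0,27),(0,-27),(180,45),(180,-45),(180,27),(180,-27)]: mark((*(M+a*jx+b*jy),24),(0,255,0))
cv2.imwrite("pics/s2.png",im)
x,y=444.3,354.5
r.move_l([x,y,110],velocity=200)if 0 else r.reach([x,y,120],A)
r.move_l([x,y,27],velocity=100)
r.close(40)
s=r.state();print(s["finger_gap"],s["force"],s["clock"])
r.move_l([x,y,230],velocity=200)
r.wait(.3)
s=r.state();print(s["finger_gap"],s["force"],s["clock"])
c=wristcam(); cv2.imwrite("pics/w2.png",c["pixels"][:,:,::-1])
E
```

```text
49.4535080569278 [-1.05821166 -0.6857484   6.47497661] 5.6333
48.79945263942057 [ 0.24070498 -0.29914201 -1.60064747] 7.1
```

View pics/w2.png

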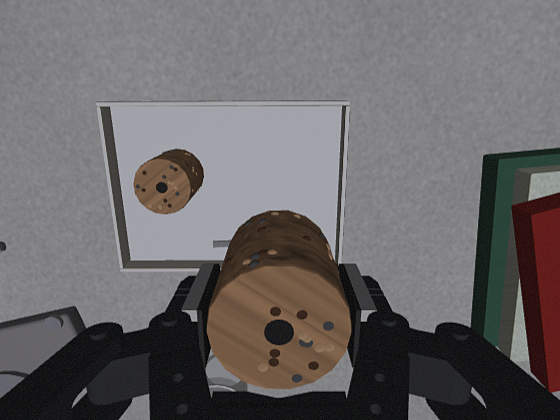

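View pics/s2.png

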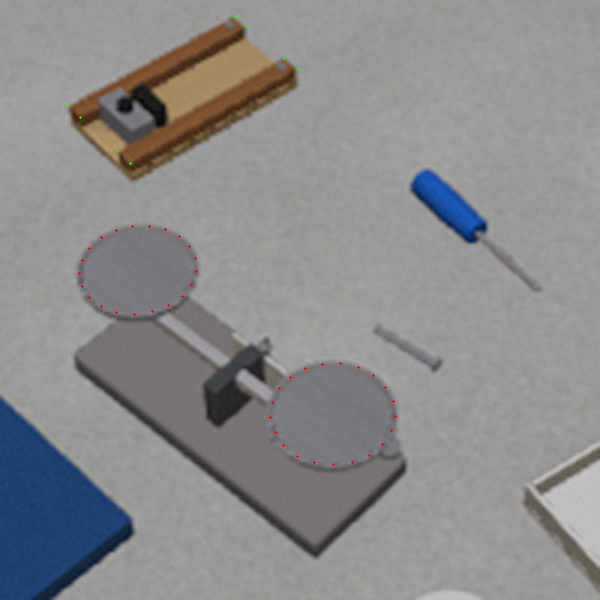

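Cake held upright and centred (dot at (279,332)), and the projected pan rims and jig rails match the scene picture to about 1–2 mm. Next I'll place it on the left pan.

```bash
python3 - <<'E'
from h import *
B=down(np.pi/2+0.151)
x,y=628.7,88.2
r.reach([x,y,200],B)
r.wait(.2); f0=r.state()["force"]
r.move_l([x,y,126],velocity=100)
r.move_l([x,y,113.5],velocity=20)
r.wait(.4)
s=r.state();print(s["tcp_pos"],f0,s["force"],s["clock"])
r.let_go(); r.wait(.2)
s=r.state();print(s["finger_gap"],s["force"],s["clock"])
r.move_l([x,y,230],velocity=120)
c=wristcam(); cv2.imwrite("pics/w3.png",c["pixels"][:,:,::-1])
c=read_camera("scene"); im=c["pixels"][:,:,::-1].copy()
im=cv2.resize(im[120:320,150:350],None,fx=3,fy=3,interpolation=cv2.INTER_CUBIC);cv2.imwrite("pics/s3.png",im)
print(r.state()["clock"])
E
```

```text
[628.72491713  88.21011338 113.54648206] [-0.51016574  0.2477604  -1.40683127] [ 0.64530207  0.36808705 -1.48381675] 10.65
85.50815619210135 [ 0.41609816 -0.06655237  0.20061703] 11.3083
12.5333
```

View pics/w3.png

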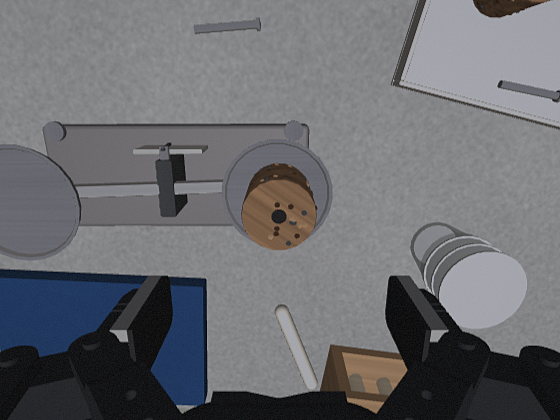

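View pics/s3.png

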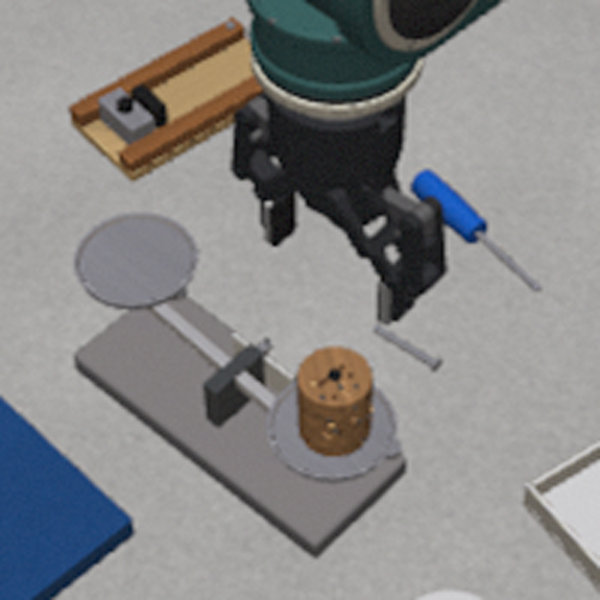

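Cake 1 stands centred on the left pan, which has sunk. Now the second cake.

```bash
python3 - <<'E'
from h import *
A=down(np.pi/2-0.092);B=down(np.pi/2+0.151)
x,y=435,255.2
r.reach([x,y,120],A)
r.move_l([x,y,27],velocity=100)
r.close(40)
r.move_l([x,y,235],velocity=200)
r.wait(.3)
s=r.state();print(s["finger_gap"],s["force"],s["clock"])
x,y=657.4,-99.8
r.reach([x,y,230],B)
r.move_l([x,y,145],velocity=120)
r.move_l([x,y,115],velocity=25)
r.wait(.4)
s=r.state();print(s["tcp_pos"],s["force"],s["clock"])
r.let_go(); r.wait(.3)
s=r.state();print(s["finger_gap"],s["force"],s["clock"])
r.move_l([x,y,230],velocity=120)
r.wait(.4)
c=wristcam(); cv2.imwrite("pics/w4.png",c["pixels"][:,:,::-1])
c=read_camera("scene"); im=c["pixels"][:,:,::-1].copy()
im=cv2.resize(im[120:320,150:350],None,fx=3,fy=3,interpolation=cv2.INTER_CUBIC);cv2.imwrite("pics/s4.png",im)
print(r.state()["clock"])
E
```

```text
49.060301122157256 [ 0.75498918 -0.32524726 -0.21219447] 16.6167
[657.39746317 -99.82099245 114.97988093] [-1.65903725 -0.54755251  2.21657952] 20.775
85.29114425859761 [-0.37891705  0.14579575  0.32896314] 21.5333
23.1417
```

View pics/w4.png

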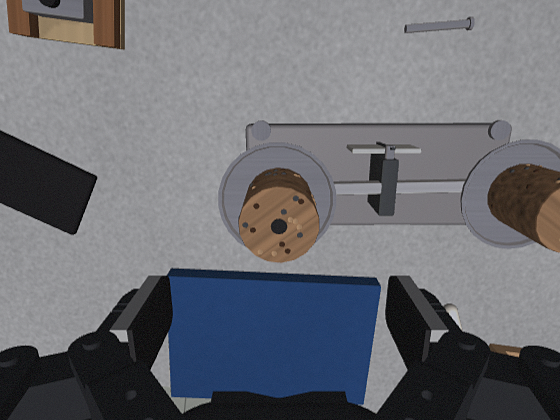

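View pics/s4.png

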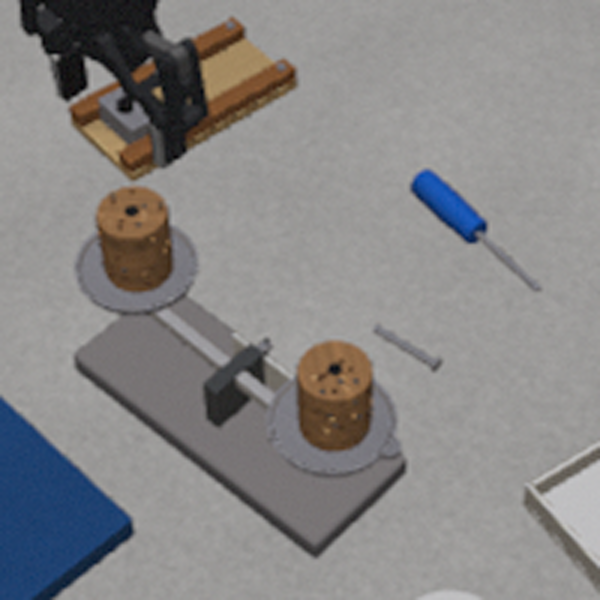

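Both stand centred. Compared with the level picture, the left pan's lower rim (row ~467→473) dropped and the right one rose. I'll measure that numerically.

```bash
python3 - <<'E'
from h import *
c=read_camera("scene"); im=cv2.resize(c["pixels"][120:320,150:350,::-1].copy(),None,fx=3,fy=3,interpolation=cv2.INTER_CUBIC)
cur=cv2.cvtColor(c["pixels"],cv2.COLOR_RGB2GRAY).astype(np.float32)
ref=cv2.imread("pics/scene0.png",0).astype(np.float32)
for n,P,sg in [("L",(628.7,88.2),-1),("R",(657.4,-99.8),1)]:
    t=np.arange(0,6.28,.02)
    def prof(img,h):
        # mean radial gradient across rim circle at height offset h
        def ring(rad): 
            q=np.array([w2p(c,(P[0]+rad*np.cos(a),P[1]+rad*np.sin(a),99+h)) for a in t],np.float32)
            return cv2.remap(img,q[:,0:1].copy(),q[:,1:2].copy(),cv2.INTER_LINEAR).ravel()
        d=ring(47)-ring(41); return np.median(d)
    hs=np.arange(-18,18.1,2)
    print(n,"ref",[round(float(prof(ref,h)),1) for h in hs]); print(n,"cur",[round(float(prof(cur,h)),1) for h in hs])
    for h,col in [(-6,(0,0,255)),(6,(0,255,0))]:
        for a in np.arange(0,6.28,.15):
            q=(w2p(c,(P[0]+42*np.cos(a),P[1]+42*np.sin(a),99+h))+.4-[150,120])*3
            cv2.circle(im,tuple(int(round(v)) for v in q),1,col,-1)
cv2.imwrite("pics/s5.png",im)
E
```

```text
L ref [-0.1, -0.4, 0.7, 4.5, 8.1, 9.7, 12.9, 10.7, 11.2, 11.8, 11.6, 11.8, 3.1, 0.2, -0.4, -0.0, -0.0, 0.1, 0.1]
L cur [9.2, 14.4, 13.6, 9.2, -0.1, 0.5, 1.5, 1.1, 0.8, 0.9, 1.3, 1.2, 0.5, 0.4, 0.7, 1.7, 2.4, 3.0, 4.4]
R ref [0.4, 0.7, 2.5, 9.0, 20.3, 28.6, 24.9, 30.6, 33.4, 30.9, 21.3, 10.2, 3.6, 1.4, 0.8, 1.1, 1.2, 0.9, 0.6]
R cur [1.6, 1.6, 2.4, 3.8, 5.0, 6.6, 11.5, 22.0, 31.7, 32.7, 35.8, 33.8, 30.7, 24.1, 16.4, 7.1, 2.5, 2.4, 2.1]
```

View pics/s5.png

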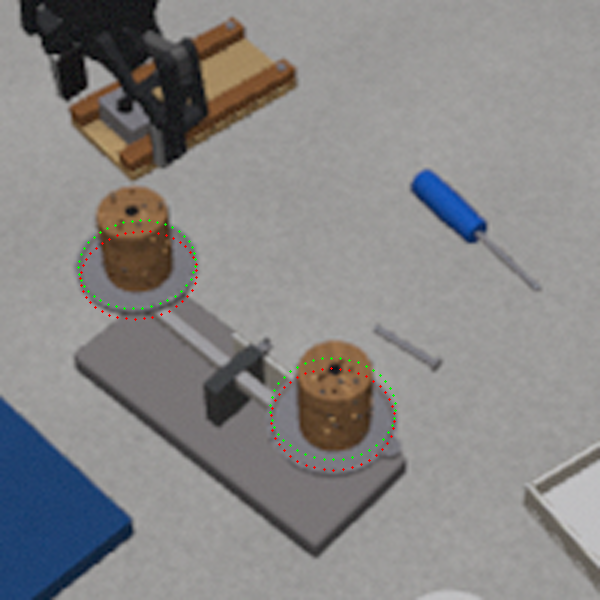

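Left pan about 6 mm down, right about 6 mm up, so the first cake (left pan) is the heavier. The wrist force agrees (≈1.5 N against ≈0.5 N). Now I'll lift it off gently and look at the jig with the wrist camera.

```bash
python3 - <<'E'
from h import *
B=down(np.pi/2+0.151);J=down(np.pi/2+0.022)
x,y=628.7,88.2
r.reach([x,y,215],B)
r.move_l([x,y,113],velocity=100)
r.close(40); r.wait(.1)
s=r.state();print(s["finger_gap"],s["force"],s["clock"])
r.move_l([x,y,140],velocity=25)
r.move_l([x,y,235],velocity=150)
r.reach([480,-303.5,200],J)
r.wait(.3)
s=r.state();print(s["finger_gap"],s["force"],s["tcp_pos"],s["clock"])
c=wristcam(); cv2.imwrite("pics/w6.png",c["pixels"][:,:,::-1]); np.savez("w6.npz",**c)
M=np.array([385.7,-305.4]);jx=np.array([np.cos(.022),np.sin(.022)]);jy=np.array([-jx[1],jx[0]])
for a,b in [(0,45),(0,27),(0,-27),(0,-45),(60,27),(60,-27)]: print(a,b,w2p(c,(*(M+a*jx+b*jy),24)).round(1))
c=read_camera("scene"); cv2.imwrite("pics/s6.png",c["pixels"][:,:,::-1])
E
```

```text
49.04182791322461 [ 0.97796925  0.41769368 -0.01224652] 25.6667
48.88517962832952 [-0.4140456  -0.23676221 -0.96233711] [ 480.29525024 -303.11677759  199.96293448] 29.5333
0 45 [333.9  68.9]
0 27 [311.6  68.9]
0 -27 [244.9  68.8]
0 -45 [222.6  68.8]
60 27 [309.7 143.5]
60 -27 [246.8 143.5]
```

View pics/w6.png

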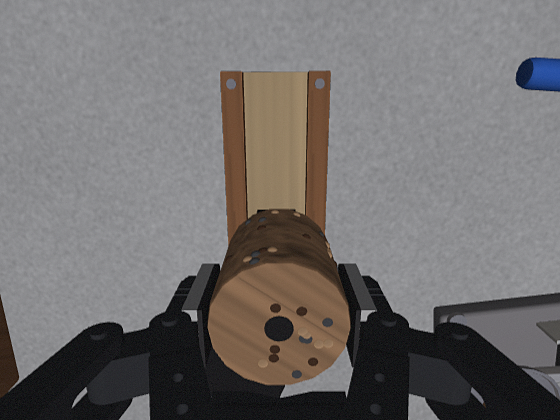

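View pics/s6.png

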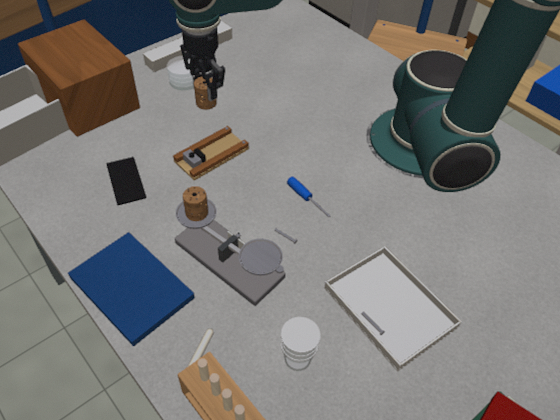

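The wrist view shows the jig mouth's rail outer edges at about u=221 and 330 (row 72), a centre near 275.5 against 278.3 predicted, so the channel lies about 2 mm further to −y. I'll extract the edges numerically.

```bash
python3 - <<'E'
from h import *
c=dict(np.load("w6.npz")); c={k:(v if v.ndim else float(v)) for k,v in c.items()}
im=c["pixels"].astype(float)
d=im[:,:,0]-im[:,:,2]  # colour saturation: wood vs grey
for v in (80,95,110,125,140,155,170,185,200):
    row=d[v-1:v+2].mean(0); w=np.where(row>18)[0]; w=w[(w>200)&(w<350)]; a,b=w[0]-.5,w[-1]+.5
    lum=im[v-1:v+2].mean(0).sum(1); 
    g=np.diff(lum); i=230+np.argmax(g[230:260]); j=295+np.argmin(g[295:325])
    A=p2w(c,a,v,24);Bp=p2w(c,b,v,24);C=p2w(c,i+.5,v,24);D=p2w(c,j+.5,v,24)
    print(v,a,b,i+.5,j+.5,"x%.1f"%A[0],"outer mid %.1f w %.1f"%((A[1]+Bp[1])/2,Bp[1]-A[1]),"inner mid %.1f w %.1f"%((C[1]+D[1])/2,D[1]-C[1]))
E
```

```text
80 219.5 330.5 243.5 306.5 x395.3 outer mid -307.9 w 90.5 inner mid -307.9 w 51.4
95 220.5 329.5 243.5 306.5 x407.0 outer mid -307.6 w 89.9 inner mid -307.6 w 52.0
110 221.5 328.5 243.5 306.5 x418.9 outer mid -307.4 w 89.3 inner mid -307.4 w 52.6
125 222.5 328.5 244.5 306.5 x431.2 outer mid -306.8 w 89.5 inner mid -306.8 w 52.4
140 222.5 327.5 244.5 305.5 x443.7 outer mid -306.9 w 89.8 inner mid -306.9 w 52.2
155 223.5 327.5 245.5 305.5 x456.6 outer mid -306.3 w 90.0 inner mid -306.3 w 51.9
170 224.5 326.5 245.5 305.5 x469.8 outer mid -306.0 w 89.4 inner mid -306.0 w 52.6
185 224.5 326.5 246.5 304.5 x483.3 outer mid -305.7 w 90.5 inner mid -305.7 w 51.5
200 225.5 325.5 246.5 304.5 x497.1 outer mid -305.4 w 89.8 inner mid -305.5 w 52.1
```

```bash
python3 - <<'E'
from h import *
J=down(np.pi/2+0.024)
x,y=438,-306.5
r.reach([x,y,90],J)
r.move_l([x,y,54],velocity=80)
r.wait(.3); f0=r.state()["force"]
hit=r.move_l([x,y,31],velocity=15,until_force=3)
s=r.state();print(hit,s["tcp_pos"],s["force"]-f0,s["clock"])
cv2.imwrite("pics/w7.png",wristcam()["pixels"][:,:,::-1])
E
```

```text
True [ 437.95436003 -306.48205526   35.39942843] [-1.01405008  1.24876891  6.77663159] 32.2083
```

View pics/w7.png

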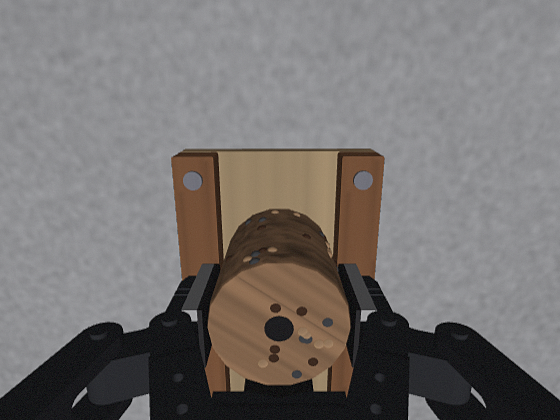

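The cake is on the channel floor (TCP z 35.4; resting on a rail would give about 47). I'll release it and push from behind with closed fingers, low down.

```bash
python3 - <<'E'
from h import *
J=down(np.pi/2+0.024)
r.let_go(); r.wait(.1)
r.move_l([438,-306.5,110],velocity=120)
r.reach([385,-307.7,110],J)
c=wristcam(); cv2.imwrite("pics/w8.png",c["pixels"][:,:,::-1])
r.close(20)
r.move_l([385,-307.7,17],velocity=90)
r.wait(.3)
s=r.state(); f0=s["force"]; print(s["tcp_pos"],f0,s["finger_gap"],s["clock"])
np.save("f0.npy",f0)
hit=r.move_l([418,-306.9,17],velocity=20,until_force=4)
r.wait(.1);s=r.state();print(hit,s["tcp_pos"],s["force"]-f0,s["clock"])
c=read_camera("scene"); cv2.imwrite("pics/s8.png",cv2.resize(c["pixels"][60:200,130:290,::-1],None,fx=4,fy=4,interpolation=cv2.INTER_CUBIC))
E
```

```text
[ 385.07473855 -307.77266924   17.23435407] [ 0.06402151  0.0002657  -0.05718457] -0.176711205972083 36.2167
False [ 417.9624541  -306.93029195   17.02862391] [-1.2419866  -0.19671679 -0.80763573] 38.1167
```

View pics/s8.png

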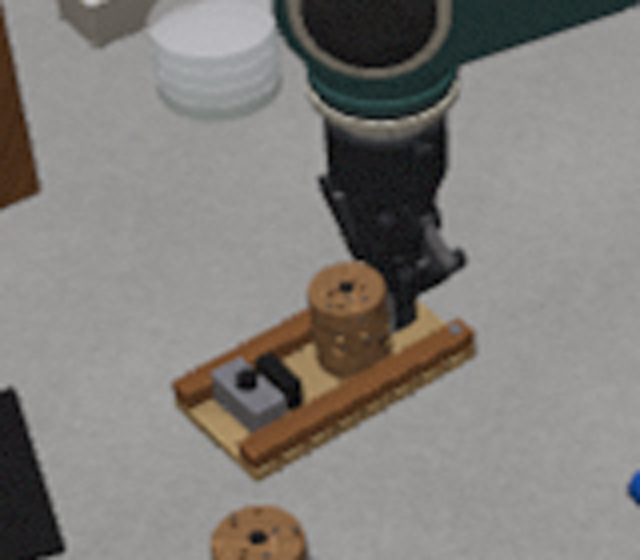

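View pics/w8.png

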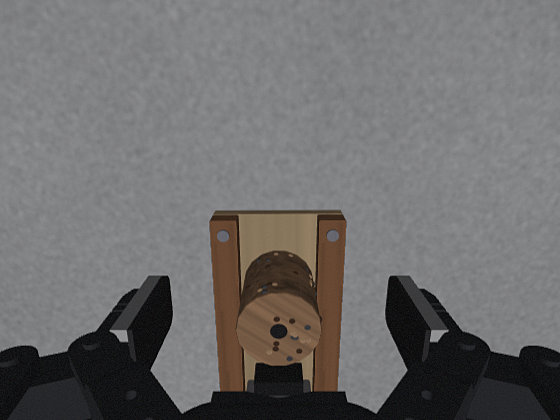

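The cake stands upright in the channel with the fingers behind it and a gap to the stop. Now the slow push until contact, then servo to 10 N.

```bash
python3 - <<'E'
from h import *
f0=np.load("f0.npy"); jx=np.array([np.cos(.024),np.sin(.024),0])
hit=r.move_l(np.array([418,-306.9,17])+47*jx,velocity=9,until_force=4)
s=r.state();print(hit,s["tcp_pos"],(s["force"]-f0).round(2),s["clock"])
p=s["tcp_pos"].copy(); p[2]=17
hold=0; log=[]
for k in range(40):
    r.wait(.05)
    F=np.mean([-(r.state()["force"]-f0)@jx for _ in range(1)]); t=r.state()["clock"]; log.append((round(t,2),round(float(F),2),round(float(r.state()["tcp_pos"][0]),2)))
    if F>8.3 and F<12.5: hold+=1
    if hold>=22: break
    e=10.4-F
    if abs(e)>1.2:
        d=np.clip(e/4*.5,-.5,.4); p=p+d*jx; r.move_l(p,velocity=6)
print(log)
E
```

```text
True [ 445.91887815 -306.06839614   16.58498925] [-2.93 -0.34  0.49] 41.1667
[(41.22, 2.22, 445.79), (41.54, 1.38, 446.21), (41.84, 5.01, 446.59), (42.14, 6.03, 446.91), (42.44, 6.55, 447.2), (42.74, 8.07, 447.52), (43.04, 8.82, 447.73), (43.34, 9.52, 447.89), (43.39, 9.99, 447.86), (43.44, 9.52, 447.87), (43.49, 9.88, 447.87), (43.54, 9.26, 447.85), (43.59, 9.07, 447.88), (43.89, 9.87, 447.98), (43.94, 9.45, 447.98), (43.99, 9.27, 447.97), (44.04, 9.83, 447.97), (44.09, 9.9, 447.98), (44.14, 9.56, 448.0), (44.19, 9.62, 447.98), (44.24, 9.18, 447.97), (44.54, 9.95, 448.1), (44.59, 9.97, 448.1), (44.64, 10.2, 448.1), (44.69, 10.28, 448.1), (44.74, 10.61, 448.09), (44.79, 8.77, 448.09), (45.09, 11.45, 448.27)]
```

Held about 9–11 N for about 2 s. The implied stop face, x≈507, matches the image estimate of 505. Backing off slowly and checking.

```bash
python3 - <<'E'
from h import *
f0=np.load("f0.npy"); jx=np.array([np.cos(.024),np.sin(.024),0])
p=r.state()["tcp_pos"].copy(); p[2]=17
r.move_l(p-6*jx,velocity=8)
r.move_l(p-40*jx,velocity=60)
q=p-40*jx; q[2]=180
r.move_l(q,velocity=150)
r.reach([330,-400,250],down(np.pi/2+.024))
r.wait(.3)
for n,b in [("scene",(100,60,300,260)),("top",(200,130,420,280))]:
    c=read_camera(n); u0,v0,u1,v1=b
    cv2.imwrite(f"pics/{n}9.png",cv2.resize(c["pixels"][v0:v1,u0:u1,::-1],None,fx=3,fy=3,interpolation=cv2.INTER_CUBIC))
s=r.state();print(s["force"],s["clock"])
E
```

```text
[ 0.53848485 -0.19921639 -0.58070088] 49.0417
```

View pics/scene9.png

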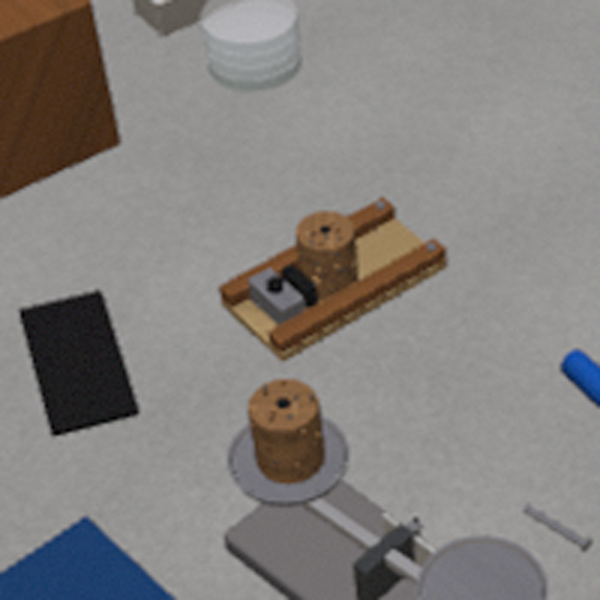

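View pics/top9.png

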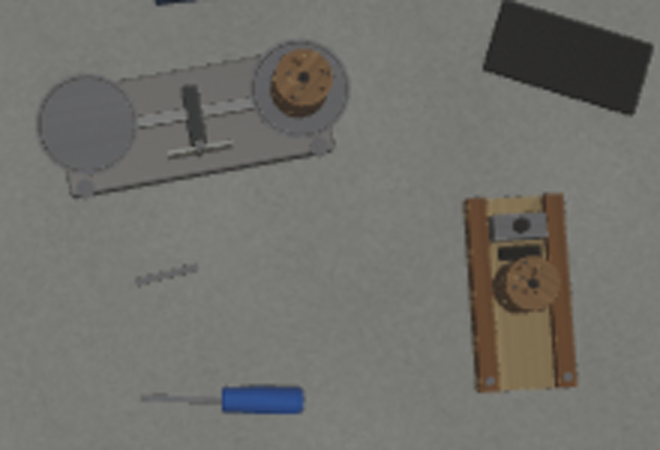

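The cake stands upright in the channel close to the rubber (top dot at (377.5,224)); the lighter one is upright on the right pan. I'll check the gap numerically.

```bash
python3 - <<'E'
from h import *
c=read_camera("top")
print(p2w(c,200+533/3-.4,130+283/3-.4,70), p2w(c,200+520/3-.4,130+258/3-.4,26))
c=read_camera("scene")
print(p2w(c,100+326/3-.4,60+230/3-.4,70))
r.reach([415,-300,260],down(np.pi/2+.024)); r.wait(.2)
c=wristcam(); cv2.imwrite("pics/w9.png",c["pixels"][:,:,::-1])
r.reach([600,-304,260],down(np.pi/2+.024)); r.wait(.2)
c=wristcam(); cv2.imwrite("pics/w10.png",c["pixels"][80:360,180:380,::-1].repeat(2,0).repeat(2,1)); np.savez("w10.npz",**c)
print(r.state()["clock"])
E
```

```text
[ 480.8567479  -303.97061662   70.        ] [ 506.49589463 -303.50575288   26.        ]
[ 481.3659328  -301.95849209   70.        ]
51.0
```

View pics/w10.png

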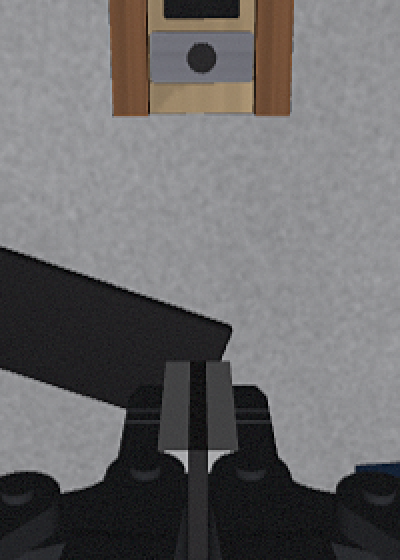

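```bash
python3 - <<'E'
from h import *
c=np.load("w10.npz")
cv2.imwrite("pics/w11.png",cv2.resize(c["pixels"][0:150,200:360,::-1],None,fx=4,fy=4,interpolation=cv2.INTER_CUBIC))
E
```

```text
(no output)
```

View pics/w11.png

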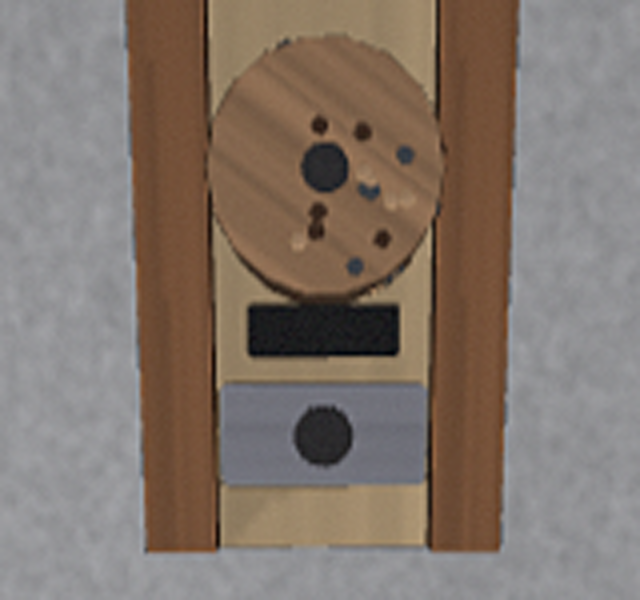

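```bash
python3 - <<'E'
from h import *
c=dict(np.load("w10.npz")); c={k:(v if v.ndim else float(v)) for k,v in c.items()}
o=-.375
print("cake",p2w(c,200+325/4+o,167/4+o,70),"cake bottom-front of top rim",p2w(c,200+325/4,300/4+o,70)[0], p2w(c,200+325/4,303/4+o,10)[0])
for z in (20,26,30): print(z,p2w(c,281,304/4+o,z)[0],p2w(c,281,356/4+o,z)[0])
E
```

```text
cake [ 482.52975311 -305.13838825   70.        ] cake bottom-front of top rim 508.44533303932513 506.576583697537
20 507.2236654610298 519.3117855276902
26 507.46685442716944 519.3660906715011
30 507.62898040459584 519.4022941007083
```

The cake front (x≈507.5) meets the rubber face (x≈507.4), and the distance to the rubber's centre is about 31 mm, under the 34.5 mm limit. Handing in.

```bash
python3 - <<'E'
from h import *
r.wait(.3); print(r.state()["clock"],r.state()["force"]); job.sign_off()
E
```

```text
51.3 [ 0.02867576 -0.2419593   0.67987972]
the job is handed in; nothing more can be done
```

The heavier cake now stands against the rubber end stop in the jig and the lighter one is still on the right pan. I handed the job in at 51.3 s of the 72 s allowed; no verdict is reported.

- **Weighing:** I set both cakes on opposite pans and let go. The left pan stayed about 6 mm down, so that cake is the heavier. The wrist force agreed, about 1.5 N against 0.5 N, though its noise is a few tenths of a newton.
- **Pushing:** I set the heavier cake in the channel, let go, and pushed it from behind with shut fingers. The force stayed between about 8.8 and 11.5 N for about 2 s, the highest I logged was 11.5 N, and then I backed off slowly.
- **Last checks:**
  - **Heavier cake:** upright in the channel with its front at x ≈ 507.5 mm, against the rubber face at about 507.4 mm. Its centre is about 31 mm from the rubber's centre, and the limit is 34.5 mm.
  - **Lighter cake:** upright on the right pan. I did not measure how far it pulls that pan down on its own.
  - **Bystanders:** those in the last pictures looked unmoved, but I did not measure them.
  - **Robot:** touching nothing.
- **Disagreements:** the cameras differed by about 2 mm on the jig's sideways position, and I went with the wrist camera. When I set the heavier cake in the channel, it touched the floor about 2.4 mm higher than expected. I took this as a slight shift in the grip.

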